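# Set the UV torch to its curing distance

## Task

Set the UV torch on the curing rail to the distance marked by the red stop: with a fingertip press the yellow button in the middle of the torch carriage down to free its brake, keep it down while you push the carriage along the rail until it is right up against the red stop, then let the button spring up so that the brake holds the carriage there. Never force the carriage along with the button up, keep off the torch itself, and pick nothing up; the printed part on its pedestal and the small things lying beside the rail stay where they are.

Things in the scene. Friction and masses are not known exactly. Their poses are not given: they have to be found in the camera images.
- cure_rail: fixed grey and aluminium T-rail on the worktop, 415 mm long and 60 mm wide. Origin on the worktop under the rail's centre line, z up; x runs along the rail towards the pedestal with the printed part, y to the side on which the torch sits. The pedestal (disc 42 mm wide, top at z 28 mm) stands at x 200, y 75 mm. A tall printer fills the bench beyond world x 0.57 from y -0.02 to -0.40: keep clear
- carriage (a joint): position of the black torch carriage along the rail's x axis, m; 0 is where carriage_mid lies over the rail's origin, larger is nearer the printed part. A sprung friction brake (12 to 20 N) holds it unless the button is down; then it slides with about 2 N and stays where it is left
- carriage_mid (a point): centre of the carriage on the rail's centre line, 40 mm above the worktop, below the button's middle; axes as the rail. Carriage 88 mm long (x), 70 mm wide. At each end, 30 to 44 mm from the centre, a raised shoulder with its top 52 mm above the worktop: a fingertip on the button stands in a 60 mm dip between two walls and can push on either
- release_button (a joint): travel of the yellow button, m: 0 up (brake on), 0.004 fully down (brake off). Springs back by itself; about 11 N starts it, 13 N holds it fully down; the brake is off from about 0.5 mm
- button_top (a point): middle of the top face of the yellow ribbed button, 52 mm along the rail by 44 mm across, 47 mm above the worktop when up and 43 mm when down; axes as the rail
- red_stop: fixed red stop clipped over the rail, 18 mm along it, 70 mm wide, top 46 mm above the worktop. Origin on the worktop at its middle on the rail's centre line, axes as the rail. It may stand at either end of the carriage's path, the blue one at the other; the carriage touches it when carriage_mid is 53 mm from its origin along the rail
- blue_stop: the same stop in blue, for another job, at the other end of the carriage's path
- torch: black UV torch, 109 mm long, 36 mm wide, strapped to the carriage bracket and riding with it; origin at the underside of its middle, 75 mm to the +y side of the carriage's middle, 34 mm above the worktop, top 65 mm above the worktop; its length lies along the rail
- nozzle: loose light grey printed nozzle, 28 mm wide, 40 mm tall, standing on the pedestal; origin at the centre of its underside
- gear: loose dark printed gear, 36 mm wide, 9 mm thick, lying on the worktop on the -y side of the rail; origin at the centre of its underside
- tweezers: loose steel tweezers, 127 mm long (own x axis), 12 mm high, lying on the -y side of the rail; origin at the underside of the middle
- marker: loose white and blue marker pen, 135 mm long (own x axis), 12 mm thick, lying on the +y side of the rail; origin at the underside of the middle
There are look-alikes about, which are no part of the job. Of the things that look like the nozzle, the smaller one is meant.

How it is judged:
On the way, in this order (a step that is already met when the one before it is completed fails the run):
1. the yellow button is pressed down, freeing the brake, with the carriage still where it stood (value of joint release_button above 0.002 m and distance of carriage_mid from where it was at the start of the episode below 0.01 m), for 0.1 s.
2. with the button still down the carriage is pushed up against the red stop (value of joint release_button above 0.0008 m and horizontal distance between carriage_mid and red_stop below 0.0555 m), for 0.1 s.
At the end, for the whole second after the job is handed in: The carriage stands against the red stop (gap under 2.5 mm) at rest with the button fully up, and the printed nozzle stands upright on its pedestal (horizontal distance between carriage_mid and red_stop below 0.0555 m and value of joint release_button below 0.0006 m and velocity of joint carriage between -0.005 and 0.005 m/s and horizontal distance between nozzle and cure_rail above 0.19 m and angle between nozzle's own z axis and vertical below 0.1 rad); the robot touches nothing.
It fails at once if the carriage is forced along with the button up (brake on) (value of joint release_button below 0.0002 m and (velocity of joint carriage above 0.03 m/s or velocity of joint carriage below -0.03 m/s)).
It fails at once if the robot pushes on the torch (over 2 N) (contact force between any of the fingers, the arm and torch above 2 N).
It fails at once if the printed nozzle is moved (over 8 mm) or tipped (distance of nozzle from where it was at the start of the episode above 0.008 m or angle between nozzle's own z axis and vertical above 0.2 rad).
It fails at once if the gear, tweezers or marker is moved or lifted (over 15 mm) (distance of any of gear, tweezers, marker from where it was at the start of the episode above 0.015 m).
It also fails if it takes over 32 s, if anything falls off the work surface, if the arm or the gripper's body presses on something with over 40 N, if the wrist force passes 120 N, or if a joint passes its speed limit or range.

## Robot

A 6-joint arm with a two-finger parallel gripper is mounted at the origin on a cart in front of the work surface, level with it; the furniture and walls round the work are solid. World frame = base frame: x ahead of the robot, y to its left, z up, the work surface at z = 0. Lengths are in m, angles in rad, forces in N, time in s.
With the tool pointing down it reaches from about 0.3 to 0.85 m from the base axis. Payload 4.2 kg.
Tool frame: the origin (TCP) lies at the very end of the fingers, on their centre line; the grasp point (between the pads) lies ctrl.pinch_z behind it (ctrl.pinch_z is the distance from the TCP to the grasp point, in m); z points along the fingers, y is the line along which they close (so a half turn about z gives the same grasp; the last joint's range is limited). The gripper opens to 91 mm and grips with 3 to 60 N. Pads are 32 mm wide; open, the fingers measure 118 mm over their backs; the gripper's body (76 mm by 178 mm) begins 60 mm behind the grasp point.
Start: joints at [-1.345, 0.32, 1.565, -0, 1.257, -0.02], TCP at [0.14, -0.558, 0.214] pointing down, gripper open.
Joint ranges: [-3.11, 3.11], [-0.84, 2.01], [0.21, 2.61], [-1.34, 4.49], [0.05, 2.63], [-2.56, 2.56]. Speed limits (rad/s): [2.57, 2.57, 3.14, 3.14, 3.14, 3.14].

## Interface

Orientations are given as [roll, pitch, yaw] about the fixed x, y, z axes, in that order (R = Rz(yaw) Ry(pitch) Rx(roll)).
In Python, from station import ctrl gives the robot as it stands.
- The arm moves only by the shell command python3 -m handwheel 'ROWS' [FORCE]. ROWS is JSON, one flat list of numbers, 5 for each row, row after row: the shift along the tool's x, y, z as a fraction of full scale, then the turn about the tool's z as a fraction of full scale, then the opening, from -1 (shut) to 1 (fully open). In form: [x, y, z, yaw, hand, x, y, z, yaw, hand, ...]. A call has 1 to 12 rows; each row is the pose to reach, as a shift and turn from the pose commanded when the call began, along the tool's axes at that moment; what a row does not reach only later rows make up. Full scale, the value 1, is 0.5 m for a shift and 0.5 rad for a turn. A row lasts 1/8 s, in which the tool goes at most 62.5 mm and 10.7 degrees, less where a joint would pass 70% of its speed; a pose out of reach is approached as far as the arm can. A call with a number of a shift or a turn outside -1 to 1 is refused whole. A call with a gripper value outside its range is refused whole. The fingers move at their own pace and stop on an object; FORCE is the grip in N (left out, the last holds). Time passes only in rows, so rows that repeat a pose let the fingers close. It gives the time, the measured TCP pose, the force, the opening and the grip force at its end, in the units of the state.
- ctrl.get_state(): the state, without advancing time (a new reading comes with each control period).
- ctrl.snapshot(name): name is "scene" or "top"; returns (picture, depth): 420x560x3 uint8, red, green, blue; 420x560 float32, m along the optical axis (not along the pixel's ray), 0 where there is no reading.
- ctrl.camera_model(name): a dict with "fovy" (degrees; the focal length in pixels is half the picture's height over the tangent of half this angle, whatever the lens; pixels are square), "cx", "cy" (the principal point, pixels), "k1" (the pictures are not rectified: a ray, as slopes to the right and down, at radius r is drawn at 1 + k1 r^2 times it, then the intrinsics apply), "eye" and "attitude" of the camera in the world. Camera axes: x right, y down, z forward; pixel columns grow to the right and rows downward; lengths in m; the calibration is good to about 2 mm. A picture is of the moment at which its call begins. camera_model takes no time and is no camera call.
- ctrl.hand_in(): hands the job in; it is judged then, once.
The state is a dict: "time_s": time; "joints": joint angles; "dq": joint speeds; "joint_torque": joint torques, N m; "eef_pos": TCP position; "ee_rot": TCP orientation; "ft_force": force on the tool from outside, world axes, zero at the start; "ft_torque": the same for the moment, N m; "gripper_width": finger opening in m; "gripper_force": force on a finger pad.
Only numpy, scipy, OpenCV 4.12 (cv2) and the standard library are available. Lean on these libraries where they do the work, as an engineer would, in place of code of your own. Each camera call takes 0.05 s, during which the arm holds its last target. There are 200 camera calls.

## Working session

There is one attempt and no reset: what is moved stays moved. The work goes in short steps, Python scripts to look and compute and a shell command to move; the robot and the scene stay as the last step left them, time stands still between calls to the robot, and variables do not carry over. Pictures are saved under pics/ and viewed, at most 10 in all, crops included, and the job is handed in when it is done.

```bash
mkdir -p pics; ls; cat > h.py <<'E'
import numpy as np, cv2
from station import ctrl
from scipy.spatial.transform import Rotation as R
def cam(n):
    m=ctrl.camera_model(n); return m
def world(n,u,v,depth=None,z=None):
    m=cam(n); f=210/np.tan(np.radians(m["fovy"])/2)
    a,b=(u-m["cx"])/f,(v-m["cy"])/f
    rd=np.hypot(a,b); r=rd
    for _ in range(30): r=rd/(1+m["k1"]*r*r)
    s=r/rd if rd>0 else 1
    d=np.array([a*s,b*s,1.])
    A=np.array(m["attitude"]); Rm=A if A.shape==(3,3) else R.from_euler('xyz',A).as_matrix()
    d=Rm@d; e=np.array(m["eye"])
    t=depth if z is None else (z-e[2])/d[2]
    return e+t*d
E
python3 - <<'E'
from h import *
for n in("scene","top"):
    print(cam(n)); p,d=ctrl.snapshot(n); np.savez(f"{n}0.npz",p=p,d=d); cv2.imwrite(f"pics/{n}0.png",cv2.resize(p[:,:,::-1],(800,600),interpolation=cv2.INTER_CUBIC))
print(ctrl.get_state(), ctrl.pinch_z)
E
```

```text
pics
{'fovy': 42.59818713397283, 'cx': 287.46386772218597, 'cy': 206.36010019970865, 'k1': 0.05596823657641926, 'eye': array([-0.02518795,  0.23228612,  0.84273263]), 'attitude': array([-2.51614039,  0.00798112, -1.64890112])}
{'fovy': 50.59034744148123, 'cx': 279.4816462752941, 'cy': 217.88857569824938, 'k1': 0.03366878302063694, 'eye': array([0.43727116, 0.21146877, 1.0145045 ]), 'attitude': array([-3.04836032, -0.03202093, -1.58028823])}
{'time_s': 0.1, 'joints': array([-1.34498211e+00,  3.20201664e-01,  1.56555311e+00, -2.33141318e-05,
        1.25737900e+00, -1.99936733e-02]), 'dq': array([-0.00323194, -0.00182338, -0.00417379,  0.00042881,  0.00125889,
        0.00017603]), 'joint_torque': array([-3.33795570e-04, -4.13333380e+01, -2.32509488e+01,  7.28017744e-02,
        4.22045798e-02, -5.31316141e-05]), 'eef_pos': array([ 0.13981734, -0.55728062,  0.21322098]), 'ee_rot': array([-3.14005139e+00, -8.64788502e-06,  2.45815090e-01]), 'ft_force': array([ 1.26126843, -0.19243636,  0.56436278]), 'ft_torque': array([0.03298845, 0.05662866, 0.01172989]), 'gripper_force': 0.0, 'gripper_width': 0.09132873483291337} 0.0188
```

View pics/top0.png

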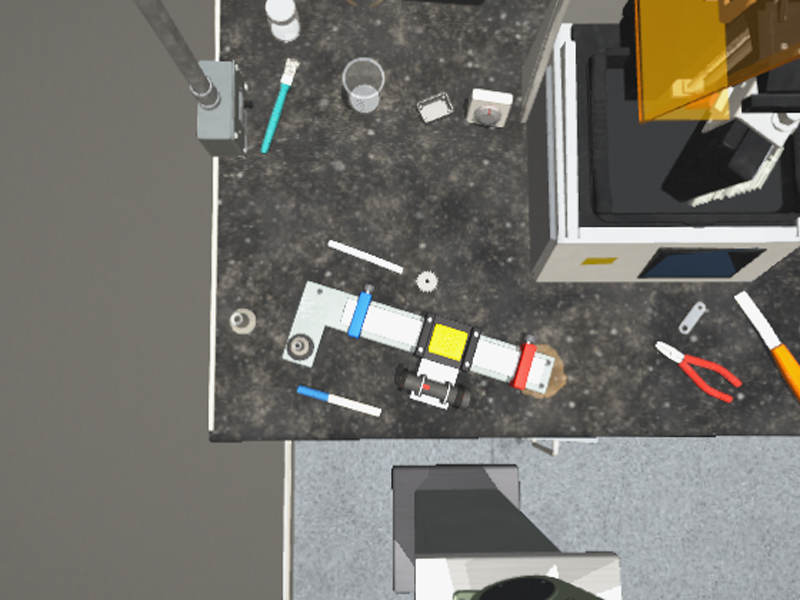

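View pics/scene0.png

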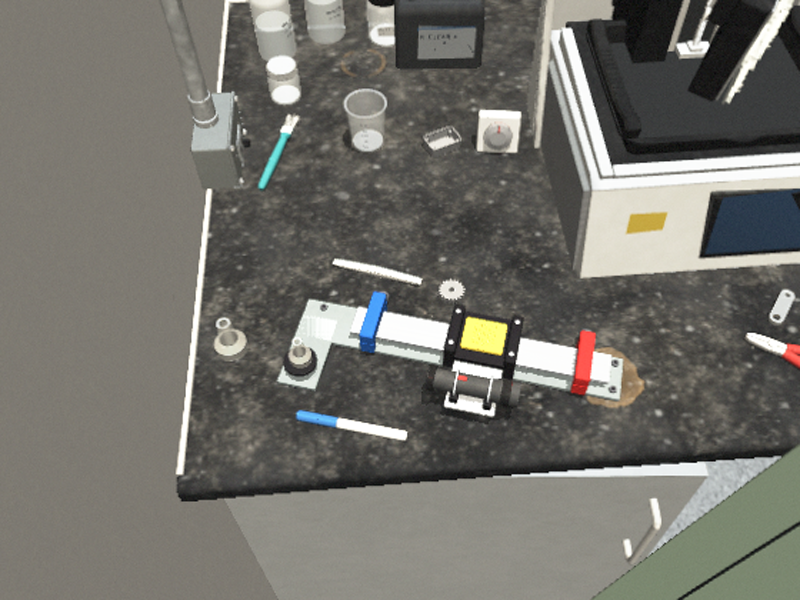

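The top picture shows the button at about (447,342) of 800x600, the red stop at (525,365), the blue stop at (360,313) and the pedestal at (300,347). The scene view agrees, so the push is towards the red stop, which is rail -x.

```bash
cat > meas.py <<'E'
from h import *
def blob(n,p,d,lo,hi,box,z):
    hsv=cv2.cvtColor(p,cv2.COLOR_RGB2HSV); m=cv2.inRange(hsv,lo,hi); k=np.zeros_like(m)
    x0,y0,x1,y1=box; k[y0:y1,x0:x1]=m[y0:y1,x0:x1]
    c,l,s,ce=cv2.connectedComponentsWithStats(k); i=1+np.argmax(s[1:,4])
    vs,us=np.nonzero(l==i)
    P=np.array([world(n,u,v,depth=d[v,u]) for u,v in zip(us,vs) if d[v,u]>0])
    P=P[abs(P[:,2]-z)<.006]
    (cx,cy),wh,_=cv2.minAreaRect((P[:,:2]*1e4).astype(np.float32))
    r=cv2.minAreaRect((P[:,:2]*1e4).astype(np.float32))
    return np.round(np.r_[cx/1e4,cy/1e4,np.median(P[:,2])],4), np.round(np.array(wh)/10,1), r[2], len(P)
if __name__=="__main__":
  for n,bx in(("top",(220,190,420,300)),("scene",(220,180,450,300))):
    D=np.load(n+"0.npz");p,d=D["p"],D["d"]
    for nm,lo,hi,z in(("btn",(24,150,120),(34,255,255),.047),("red",(0,150,80),(6,255,255),.046),("blue",(95,150,80),(115,255,255),.046)):
        b=bx if nm!="blue" else (230,190,275,255)
        try: print(n,nm,*blob(n,p,d,lo,hi,b,z))
        except Exception as e: print(n,nm,e)
E
python3 meas.py
```

```text
top btn [0.4816 0.1064 0.0463] [52.7 44.6] 73.54393005371094 463
top red [ 0.4435 -0.0108  0.0453] [18.4 68.9] 72.7151107788086 259
top blue [0.5245 0.2409 0.0454] [17.3 68.9] 72.2123031616211 249
scene btn [0.4639 0.1254 0.0459] [15.8  2.5] 71.53382873535156 10
scene red [ 0.4431 -0.0078  0.0456] [17.9 70.2] 72.40227508544922 366
scene blue [0.5243 0.2435 0.0454] [17.8 71.1] 72.92390441894531 329
```

```bash
python3 -m handwheel '[0.05,-0.06,0,-0.1,-1, 0.12,-0.14,0,-0.25,-1, 0.2,-0.22,0,-0.4,-1, 0.28,-0.31,0,-0.55,-1, 0.35,-0.39,0,-0.7,-1, 0.42,-0.47,0,-0.85,-1, 0.47,-0.53,0,-0.95,-1, 0.5,-0.56,0,-1,-1, 0.5,-0.56,0,-1,-1]' 20
cat > go.py <<'E'
from h import *
import sys
t=np.array([float(v) for v in sys.argv[1:4]]); yaw=float(sys.argv[4])
s=ctrl.get_state(); M=R.from_euler('xyz',s["ee_rot"])
u=np.array([.306,.952])
print("scale",np.round(M.inv().apply(t-s["eef_pos"])/.5,4),"turn",round(-(yaw-s["ee_rot"][2])/.5,3),"w",s["gripper_width"])
E
python3 go.py 0.4816 0.1064 0.09 1.26
```

```text
time_s: 1.23
eef_pos: [0.3144, -0.2243, 0.2138]
ee_rot: [-3.141, 0.0, 0.749]
ft_force: [-0.5, -0.3, 0.6]
gripper_width: 0.0041
gripper_force: 0.0
scale [ 0.6952 -0.2571  0.2475] turn -1.023 w 0.004069199629112127
```

```bash
python3 -m handwheel '[0.06,-0.02,0,-0.1,-1, 0.15,-0.05,0,-0.25,-1, 0.25,-0.09,0,-0.4,-1, 0.36,-0.13,0,-0.55,-1, 0.47,-0.17,0,-0.7,-1, 0.56,-0.21,0.04,-0.85,-1, 0.64,-0.24,0.09,-0.95,-1, 0.685,-0.255,0.15,-1,-1, 0.695,-0.257,0.2,-1,-1, 0.695,-0.257,0.24,-1,-1, 0.695,-0.257,0.248,-1,-1, 0.695,-0.257,0.248,-1,-1]'
python3 - <<'E'
from h import *
for n in("top","scene"):
    p,d=ctrl.snapshot(n); cv2.imwrite(f"pics/{n}1.png",cv2.resize(p[180:320,200:400,::-1],(800,560),interpolation=cv2.INTER_CUBIC))
E
python3 go.py 0.4816 0.1064 0.05 1.26
```

```text
time_s: 2.72
eef_pos: [0.4827, 0.1042, 0.0901]
ee_rot: [3.141, 0.0, 1.245]
ft_force: [0.5, -0.7, 0.6]
gripper_width: 0.0004
gripper_force: 0.0
scale [ 0.0025 -0.0042  0.0815] turn -0.03 w 0.0007309636297988159
```

View pics/scene1.png

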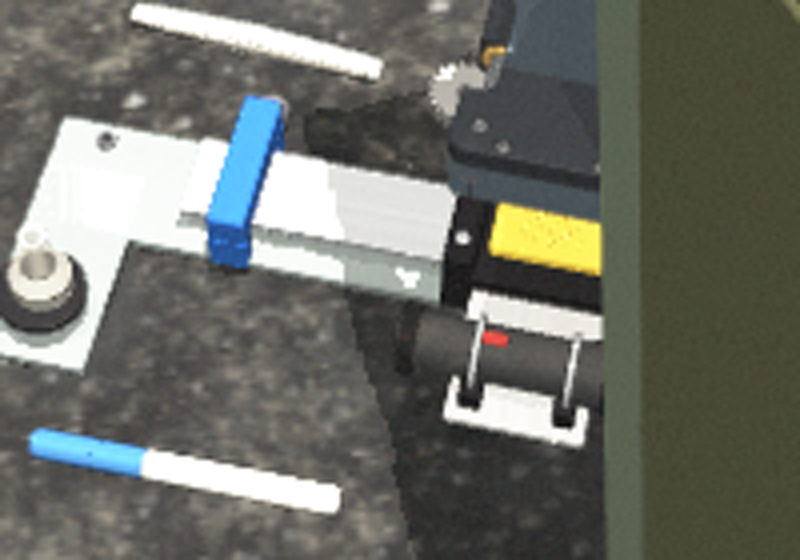

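The scene crop shows the arm hiding the right half. The gripper is over the button, whose left part is at (545,235), and the torch, nozzle and marker are untouched. Next I descend to just above the button.

```bash
python3 -m handwheel '[0.002,-0.004,0.03,-0.03,-1, 0.002,-0.004,0.055,-0.03,-1, 0.002,-0.004,0.075,-0.03,-1, 0.002,-0.004,0.08,-0.03,-1, 0.002,-0.004,0.08,-0.03,-1]'
python3 -m handwheel '[0,0,0.004,0,-1, 0,0,0.008,0,-1, 0,0,0.012,0,-1, 0,0,0.014,0,-1,0,0,0.014,0,-1]'
```

```text
time_s: 3.45
eef_pos: [0.4809, 0.1064, 0.0499]
ee_rot: [3.142, 0.0, 1.261]
ft_force: [0.2, -0.2, 0.1]
gripper_width: 0.0008
gripper_force: 0.0
time_s: 4.08
eef_pos: [0.4812, 0.1065, 0.0444]
ee_rot: [3.14, -0.001, 1.261]
ft_force: [-2.3, -1.1, 11.2]
gripper_width: 0.0006
gripper_force: 5.6
```

```bash
python3 -m handwheel '[0,0,0.004,0,-1, 0,0,0.008,0,-1, 0,0,0.008,0,-1]'
```

```text
time_s: 4.45
eef_pos: [0.4815, 0.1072, 0.043]
ee_rot: [3.139, -0.002, 1.26]
ft_force: [-7.3, 1.0, 31.9]
gripper_width: 0.0005
gripper_force: 15.8
```

```bash
python3 -m handwheel '[-0.01,0,0,0,-1, -0.025,0,0,0,-1, -0.045,0,0,0,-1, -0.065,0,0,0,-1, -0.085,0,0,0,-1, -0.105,0,0,0,-1, -0.12,0,0,0,-1, -0.13,0,0,0,-1, -0.135,0,0,0,-1, -0.135,0,0,0,-1]'
python3 - <<'E'
from h import *
p,d=ctrl.snapshot("top"); cv2.imwrite(f"pics/top2.png",cv2.resize(p[180:320,230:430,::-1],(800,560),interpolation=cv2.INTER_CUBIC))
E
```

```text
time_s: 5.7
eef_pos: [0.461, 0.043, 0.043]
ee_rot: [3.139, -0.003, 1.26]
ft_force: [-8.1, 3.1, 34.6]
gripper_width: 0.0002
gripper_force: 17.4
```

View pics/top2.png

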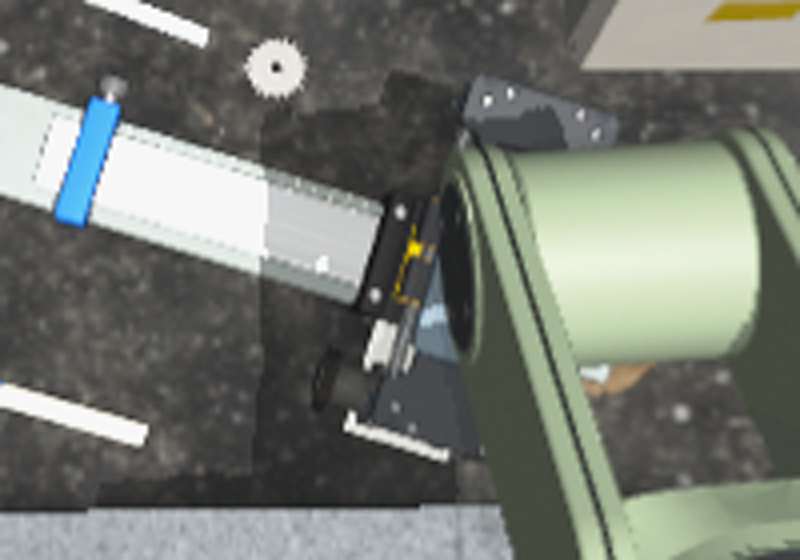

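The crop shows the carriage dragged along with the finger, its far shoulder at about (385,250). About 3 to 4 mm remain to the stop, which the arm hides.

```bash
python3 -m handwheel '[-0.004,0,0,0,-1, -0.008,0,0,0,-1, -0.012,0,0,0,-1,-0.012,0,0,0,-1]'
python3 -m handwheel '[-0.004,0,0,0,-1, -0.008,0,0,0,-1,-0.008,0,0,0,-1]'
```

```text
time_s: 6.25
eef_pos: [0.4597, 0.0388, 0.043]
ee_rot: [3.139, -0.006, 1.258]
ft_force: [-7.9, 10.3, 33.6]
gripper_width: 0.0001
gripper_force: 16.8
time_s: 6.62
eef_pos: [0.4602, 0.0364, 0.043]
ee_rot: [3.136, -0.009, 1.256]
ft_force: [-4.4, 16.4, 29.4]
gripper_width: 0.0008
gripper_force: 14.6
```

```bash
python3 -m handwheel '[0,0,-0.008,0,-1, 0,0,-0.016,0,-1, 0,0,-0.024,0,-1, 0,0,-0.04,0,-1, 0,0,-0.07,0,-1, 0,0,-0.12,0,-1, 0,0,-0.18,0,-1, 0,0,-0.25,0,-1, 0,0,-0.3,0,-1, 0,0,-0.3,0,-1]'
python3 -m handwheel '[-0.1,0,0,0,-1, -0.2,0,0,0,-1, -0.3,0,0,0,-1, -0.4,0,0,0,-1, -0.5,0,0,0,-1, -0.55,0,0,0,-1, -0.6,0,0,0,-1, -0.6,0,0,0,-1,-0.6,0,0,0,-1]'
python3 - <<'E'
from h import *
from meas import blob
p,d=ctrl.snapshot("top"); cv2.imwrite(f"pics/top3.png",cv2.resize(p[180:320,230:430,::-1],(800,560),interpolation=cv2.INTER_CUBIC))
for nm,lo,hi,z in(("btn",(24,150,100),(34,255,255),.047),("red",(0,150,60),(6,255,255),.046)):
    try: print(nm,*blob("top",p,d,lo,hi,(220,190,420,300),z))
    except Exception as e: print(nm,e)
E
```

```text
time_s: 7.88
eef_pos: [0.4582, 0.0325, 0.1906]
ee_rot: [3.138, -0.001, 1.261]
ft_force: [0.1, 0.1, -0.3]
gripper_width: 0.0004
gripper_force: 0.0
time_s: 9.0
eef_pos: [0.3651, -0.2522, 0.188]
ee_rot: [-3.14, -0.001, 1.261]
ft_force: [-0.3, -0.2, -0.8]
gripper_width: 0.0006
gripper_force: 0.0
btn [0.4598 0.0386 0.0465] [52.9 44.1] 72.66515350341797 468
red [ 0.4436 -0.0117  0.0453] [17.3 69.6] 72.70856475830078 239
```

View pics/top3.png

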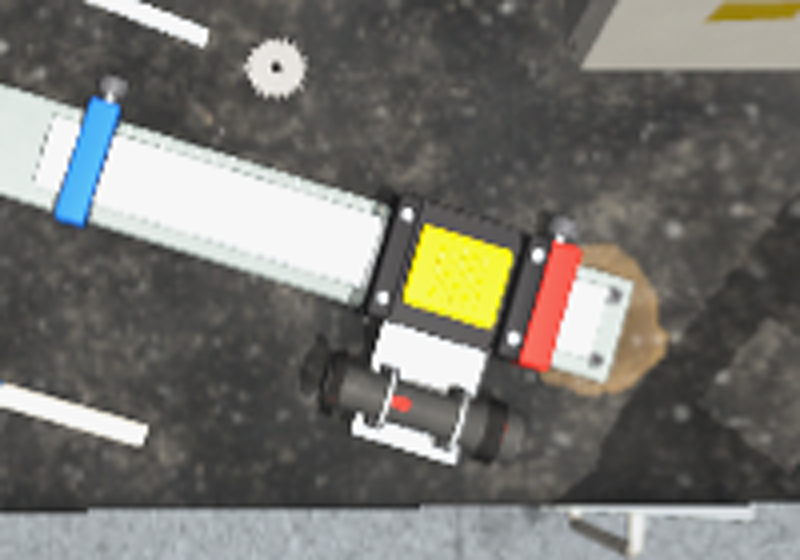

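The carriage sits against the red stop with no visible gap (around (540,300)). The measured distance is 52.8 mm, the button is up, and nothing else has moved.

```bash
python3 -c "
from station import ctrl
print(ctrl.hand_in())"
```

```text
the job is handed in; nothing more can be done
None
```

The job is handed in: the carriage stands against the red stop (52.8 mm measured, contact at 53 mm) with the button up and brake on, and nothing else in view had moved; no verdict was returned.

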